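# Swap the jars in the holder and unscrew the short one

## Task

The bench holder, whose square pocket keeps a jar from turning, has the tall jar in it, but it is the short jar in the shallow tray that has to be opened. Swap them: stand the tall jar upright in the tray and seat the short jar, lid still on, fully down in the holder; then unscrew the short jar's tight lid counter-clockwise only until its threads let go (no more than about a quarter turn), and lift it straight up, leaving the jar seated. Finish still holding the lid level in the gripper, clear of the jar and two to three centimetres above its closed height, right over the mouth; leave the tape roll, wrench and oil can alone.

Things in the scene. Friction and masses are not known exactly. Their poses are not given: they have to be found in the camera images.
- holder: fixed wooden block 104 x 104 x 44 mm high on a steel strap 150 (its x) x 70 x 6 mm. Origin: centre of its underside, on the table. Square pocket 60 x 60 mm in its top, sides along its x and y, mouth chamfered 6 mm, floor 10 mm above the origin. Either jar fits in any of four orientations, 2 mm play a side, and can then turn only 0.07 rad either way
- tray: fixed shallow aluminium tray, outside 140 (its x) x 270 (its y) x 22 mm high, walls 4 mm. Origin: centre of its underside, on the table; inner floor 4 mm above. The short jar starts in its -y half, 60 to 75 mm from the centre; the +y half is empty
- tall_jar: taller grey square jar with black lid, 114 mm high, body 56 x 56 x 86 mm, 0.24 to 0.4 kg. Its lid (59 mm diameter, 92 to 114 mm up) is part of it and does not turn; it may be carried by it. Origin: centre of its underside, z up, x and y along the body's sides. Starts in the holder
- short_jar: shorter grey square jar, 90 mm high with its lid on, body 56 x 56 x 60 mm, 0.25 kg, neck 39 mm across. Origin: centre of its underside, z up, x and y along the body's sides. Three thread lugs hold the lid, and a sprung rubber gasket in the mouth keeps it tight with about 10 N. It may be carried by its screwed-on lid
- lid: the short jar's separate round black screw lid, 60 mm diameter, 24 mm high, ribbed skirt, 0.05 kg. Origin: centre of its open underside, 66 mm above the short jar's origin when tight. Grip it from above by its upper part with about 40 N; fingertips may go 4 mm below its underside. Counter-clockwise (from above) unscrews, under 1 N m; clockwise meets a stop
- lid_top (a point): centre of the lid's top face, 24 mm above the lid's origin. As the lid unscrews it rises 2 mm, and the gasket pushes it 2 mm more when the threads let go
- lid_mark (a point): bar on the lid's top, 20 mm from its centre along the lid's x. Yaw of the lid's x relative to the jar's x: 0 to 0.15 rad when tight at the start; from about 0.9 rad the threads are free and the lid lifts straight off; at about 1.7 rad the next stop tab blocks it. 1.3 rad is the middle of the free range
- tape_roll: bystander: roll of black tape, 62 mm across, 19 mm high, lying flat
- wrench: bystander: rusty combination wrench 206 mm long, lying flat
- oil_can: bystander: standing spray can, 59 mm across, 200 mm high

How it is judged:
By the outcome, as a careful person would: the job done as asked, in the order asked, and still so for the second after the job is handed in, while the arm keeps its last pose, push and grip.
It also fails if it takes over 64 s, if anything falls off the work surface, if the arm or the gripper's body presses on something with over 40 N, if the wrist force passes 120 N, or if a joint passes its speed limit or range.

## Robot

A 6-joint arm with a two-finger parallel gripper is mounted at the origin on a cart in front of the work surface, level with it; the furniture and walls round the work are solid. World frame = base frame: x ahead of the robot, y to its left, z up, the work surface at z = 0. Lengths are in m, angles in degrees, forces in N, time in s.
With the tool pointing down it reaches from about 0.35 to 0.875 m from the base axis. Payload 4.2 kg.
Tool frame: the origin (TCP) lies midway between the tips of the shut fingers; the grasp point (between the pads) lies 19 mm behind it; z points along the fingers, y is the line along which they close (so a half turn about z gives the same grasp; the last joint's range is limited). The gripper opens to 87 mm and grips with 3 to 60 N. Pads are 19 mm wide; open, the fingers measure 117 mm over their backs; the gripper's body (75 mm by 190 mm) begins 51 mm behind the grasp point.
Start: joints at [87.067, 22.042, 0.453, 0, -68.411, -14.817], TCP at [0.191, 0.595, 0.223] pointing down, gripper open.
Joint ranges: [-179.83, 179.83], [-69.29, 118.12], [-61.27, 80.66], [-181.25, 117.63], [-171.15, -9.14], [-177.46, 177.46]. Speed limits (degrees/s): [159.86, 159.86, 180, 180, 180, 180].

## Interface

Orientations are given as a 3x3 rotation matrix whose columns are the frame's x, y, z axes.
In Python, from station import r gives the robot as it stands.
- The arm moves only by the shell command python3 steer.py 'ROWS'. ROWS is a JSON list of rows, 1 to 8 of them, each an object with the fields aperture (the opening from 0.0 (shut) to 1.0 (fully open)), xyz (a list: dx, dy, dz in m), turn_vec (a list: a rotation vector rx, ry, rz in degrees); a field left out counts as zero (the opening has to be given); each row is the pose to reach, as a shift and turn from the pose commanded when the command began, along the tool's axes at that moment; what a row does not reach only later rows make up. A row lasts 1/10 s, in which the tool goes at most 0.05 m and 8.59 degrees, less where a joint would pass 70% of its speed; a pose out of reach is approached as far as the arm can. The fingers move at their own pace and stop on an object; the grip force is fixed at half the most. Time passes only in rows, so rows that do not move let the fingers close. It prints the time, the measured TCP pose, the force, the opening and the grip force at its end. Input that does not fit is refused with a message, and nothing moves.
- r.sense(): the state, without advancing time (a new reading comes with each control period).
- r.capture(name): name is "side" or "top" or "wrist"; returns a dict with "pixels" (480x640x3 uint8, red, green, blue), "z_map" (480x640 float32, m along the optical axis (not along the pixel's ray), 0 where there is no reading), "K" (3x3 intrinsics, pixels), "world_from_camera" (4x4, takes a point from camera to world coordinates). Camera axes: x right, y up, looking along -z (the intrinsics and any distortion apply to the point x, -y, -z); pixel columns grow to the right and rows downward; lengths in m; the calibration is good to about 2 mm. A picture is of the moment at which its call begins.
- r.finish_job(): hands the job in; it is judged then, once.
The state is a dict: "time_s": time; "joints": joint angles; "joint_velocities": joint speeds; "effort": joint torques, N m; "tcp_pos": TCP position; "ee_rot": TCP orientation; "wrist_force": force on the tool from outside, world axes, zero at the start; "moment": the same for the moment, N m; "gripper_width": opening from 0.0 (shut) to 1.0 (fully open); "gripper_force": force on a finger pad.
Only numpy, scipy, OpenCV 4.12 (cv2) and the standard library are available. Lean on these libraries where they do the work, as an engineer would, in place of code of your own. Each camera call takes 0.05 s, during which the arm holds its last target. There are 200 camera calls.

## Working session

There is one attempt and no reset: what is moved stays moved. The work goes in short steps, Python scripts to look and compute and a shell command to move; the robot and the scene stay as the last step left them, time stands still between calls to the robot, and variables do not carry over. Pictures are saved under pics/ and viewed, at most 10 in all, crops included, and the job is handed in when it is done.

```bash
ls; mkdir -p pics
python3 - <<'E'
from station import r
import cv2,numpy as np
s=r.sense();print(s['time_s'],s['tcp_pos'],s['ee_rot'],s['gripper_width'])
for n in ['top','side']:
    c=r.capture(n);cv2.imwrite(f'pics/{n}0.png',c['pixels'][:,:,::-1]);np.savez(f'pics/{n}0.npz',**c)
    print(n,c['K'],c['world_from_camera'])
E
```

```text
pics
station.py
steer.py
0.0 [0.19034926 0.59468543 0.22143184] [[ 9.52349469e-01 -3.05008507e-01 -5.48357376e-04]
 [-3.05008969e-01 -9.52347022e-01 -2.16305243e-03]
 [ 1.37522876e-04  2.22723575e-03 -9.99997510e-01]] 1.0034845872062446
top [[542.92196511   0.         327.02006618]
 [  0.         542.92196511 240.43459188]
 [  0.           0.           1.        ]] [[ 0.02647251  0.9975855  -0.06420577  0.54208077]
 [-0.99928248  0.02814853  0.02534121  0.05654863]
 [ 0.02708732  0.06348886  0.99761488  1.28809053]
 [ 0.          0.          0.          1.        ]]
side [[559.51696475   0.         320.51240081]
 [  0.         559.51696475 246.75272003]
 [  0.           0.           1.        ]] [[ 0.89305444  0.27113793 -0.35907937  0.24822832]
 [-0.44957331  0.50511454 -0.73671103 -0.72616684]
 [-0.01837409  0.81935556  0.57299116  0.67415962]
 [ 0.          0.          0.          1.        ]]
```

View pics/top0.png

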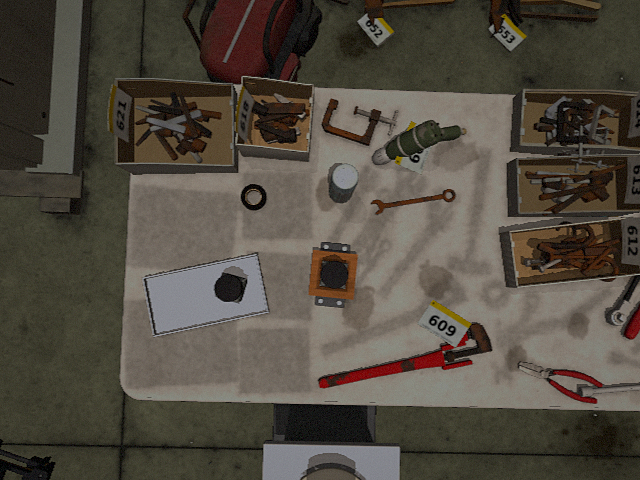

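View pics/side0.png

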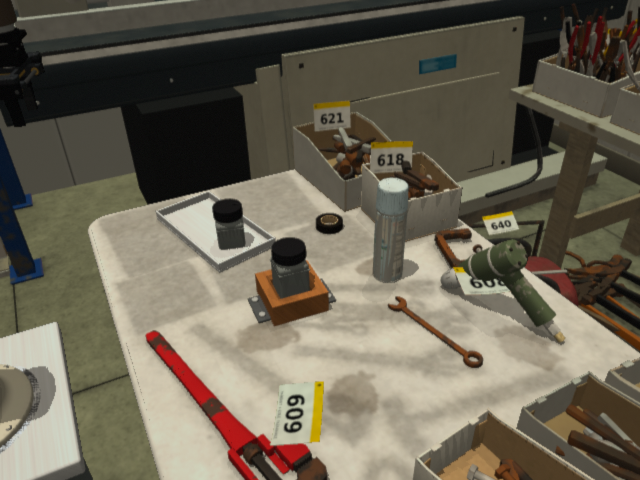

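The top view shows the short jar's lid at (229,288) in the tray, and the tall jar's lid at (334,273) in the holder. The oil can is at (343,180), the tape roll at (254,197) and the wrench at about (413,202). I'll crop the jars and compute positions from depth.

```bash
cat > h.py <<'E'
import numpy as np,cv2
def cloud(c):
    K=c['K'];z=c['z_map'];v,u=np.mgrid[0:480,0:640]
    p=np.stack([(u-K[0,2])/K[0,0]*z,-(v-K[1,2])/K[1,1]*z,-z,np.ones_like(z)],-1)
    w=(p@c['world_from_camera'].T)[...,:3]; w[z==0]=np.nan
    return w
def blob(w,lo,hi,box):
    m=(w[...,2]>lo)&(w[...,2]<hi)&(w[...,0]>box[0])&(w[...,0]<box[1])&(w[...,1]>box[2])&(w[...,1]<box[3])
    return w[m]
def circ(p):
    (x,y),rad=cv2.minEnclosingCircle(p[:,:2].astype(np.float32));return np.round([x,y,rad,np.median(p[:,2]),len(p)],4)
def rect(p):
    (c,s,a)=cv2.minAreaRect(p[:,:2].astype(np.float32));return np.round(c,4),np.round(s,4),round(a,2)
E
python3 - <<'E'
from h import *
c=dict(np.load('pics/top0.npz'));w=cloud(c)
for n,(u,v) in dict(short=(229,288),tall=(334,273),can=(343,180),holdtop=(316,270),floor=(180,300),table=(300,340),tape=(254,186)).items(): print(n,w[v,u].round(4))
im=cv2.resize(c['pixels'][210:350,140:370,::-1],None,fx=3.4,fy=3.4,interpolation=cv2.INTER_CUBIC);cv2.imwrite('pics/crop.png',im);print(im.shape)
for n,(u,v) in dict(short=(229,288),tall=(334,273)).items():
    x,y,z=w[v,u];print(n,circ(blob(w,z-.006,z+.006,(x-.05,x+.05,y-.05,y+.05))))
x,y,z=w[270,316]
print('holder',rect(blob(w,.035,.05,(x-.1,x+.1,y-.15,y+.1))))
print('tray',rect(blob(w,.003,.03,(.2,.7,.1,.6))))
E
```

```text
short [0.5089 0.2373 0.0939]
tall [0.5475 0.0103 0.1272]
can [ 7.357e-01 -2.000e-04  1.992e-01]
holdtop [0.5537 0.0484 0.045 ]
floor [0.4756 0.3635 0.0055]
table [ 0.3888  0.0811 -0.0021]
tape [0.747  0.1993 0.0191]
(476, 782, 3)
short [5.091e-01 2.400e-01 3.000e-02 9.390e-02 5.850e+02]
tall [5.451e-01 8.800e-03 2.930e-02 1.240e-01 4.910e+02]
holder (array([0.5449, 0.0086]), array([0.104 , 0.1039]), 85.77)
tray (array([0.473 , 0.2965]), array([0.3935, 0.4547]), 89.82)
```

View pics/crop.png

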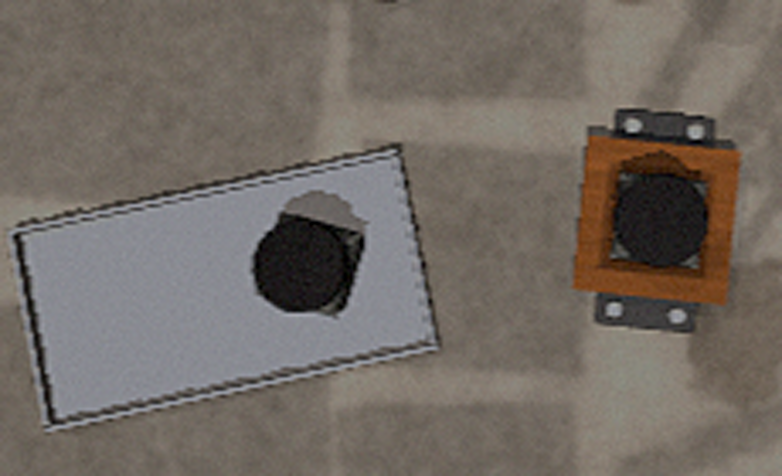

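Run:
```python
import cv2,numpy as np
c=dict(np.load('pics/side0.npz'))
im=cv2.resize(c['pixels'][170:330,140:350,::-1],None,fx=3.7,fy=3.7,interpolation=cv2.INTER_CUBIC);cv2.imwrite('pics/crop2.png',im);print(im.shape)
```

```text
(592, 777, 3)
```
View pics/crop2.png

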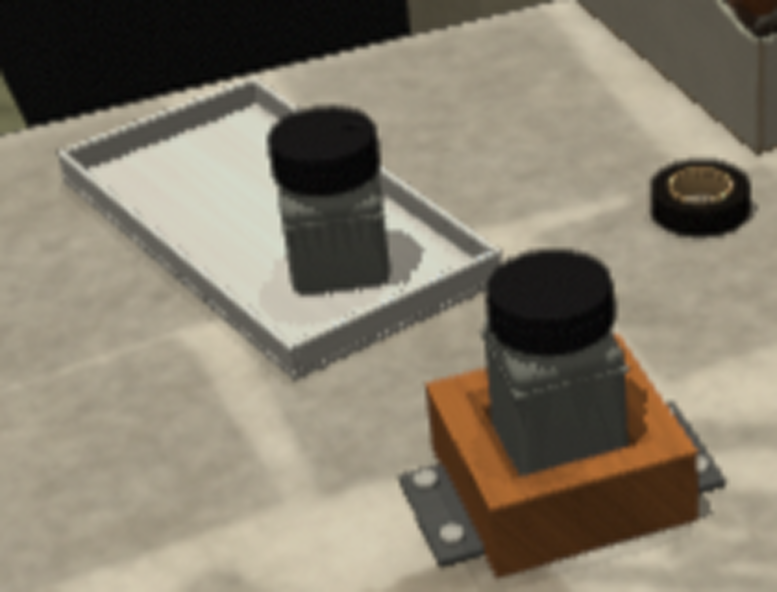

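The crops show the tray corners at (12,230), (400,148), (437,347) and (48,428), with the empty half on the left (+y). The short jar is clearly yawed relative to the tray, with a body edge from (363,235) to (335,318). The tall jar sits square in the holder. Next I'll get the yaws, with the side camera as a cross-check.

Run:
```python
from h import *
c=dict(np.load('pics/top0.npz'));d=dict(np.load('pics/side0.npz'));w=cloud(c);s=cloud(d)
def px(u,v,z):
    K=c['K'];T=c['world_from_camera'];r=T[:3,:3]@np.array([(u-K[0,2])/K[0,0],-(v-K[1,2])/K[1,1],-1]);o=T[:3,3];return (o+r*(z-o[2])/r[2])[:2]
C=np.array([px(140+u/3.4,210+v/3.4,.022) for u,v in [(12,230),(400,148),(437,347),(48,428)]])
print(C.round(4),'ctr',C.mean(0).round(4),[np.linalg.norm(C[i]-C[i-1]).round(4) for i in range(4)])
e=(C[0]-C[1]+C[3]-C[2]);print('tray y dir deg',np.degrees(np.arctan2(e[1],e[0])))
print('side: short',circ(blob(s,.088,.1,(.45,.57,.18,.3))),'tall',circ(blob(s,.118,.13,(.49,.6,-.05,.07))),'holder',rect(blob(s,.038,.05,(.46,.63,-.08,.1))))
p=np.vstack([blob(s,.012,.06,(.46,.56,.19,.29)),blob(w,.02,.072,(.46,.56,.19,.29))])
print('short body',rect(p),len(p)); 
p=np.vstack([blob(s,.052,.094,(.49,.6,-.05,.07)),blob(w,.055,.1,(.49,.6,-.05,.07))]);print('tall body',rect(p),len(p))
for n,p in [('short',blob(s,.015,.055,(.46,.56,.19,.29))),('tall',blob(s,.055,.09,(.49,.6,-.05,.07)))]:
    print(n,rect(p),len(p))
m=w[...,2];tp=blob(w,.01,.03,(.68,.8,.12,.25));print('tape',circ(tp));print('can',circ(blob(w,.19,.21,(.6,.9,-.1,.1))))
```

```text
[[0.5257 0.4453]
 [0.5885 0.1849]
 [0.4539 0.1552]
 [0.3932 0.4149]] ctr [0.4903 0.3001] [np.float64(0.1359), np.float64(0.2678), np.float64(0.1378), np.float64(0.2667)]
tray y dir deg 103.36180235794609
side: short [5.097e-01 2.412e-01 3.250e-02 9.400e-02 4.160e+02] tall [5.456e-01 9.900e-03 3.100e-02 1.235e-01 5.890e+02] holder (array([0.5455, 0.0106]), array([0.1102, 0.1057]), 85.44)
short body (array([0.515 , 0.2547]), array([0.0952, 0.0598]), 69.77) 676
tall body (array([0.5447, 0.0076]), array([0.0583, 0.0568]), 84.77) 839
short (array([0.5152, 0.2547]), array([0.0961, 0.0579]), 68.81) 448
tall (array([ 0.5311, -0.0035]), array([0.0426, 0.0765]), 43.38) 588
tape [7.475e-01 2.127e-01 5.880e-02 1.810e-02 3.900e+02]
can [ 7.436e-01 -5.000e-03  2.720e-02  1.993e-01  5.520e+02]
```

```bash
python3 steer.py '[{"aperture": 1, "xyz": [0, 0, -0.03]}, {"aperture": 1, "xyz": [0, 0, -0.03], "turn_vec": [0, 0, -8]}]'; python3 -c "
from station import r
s=r.sense();print(s['joints'],s['ee_rot'],s['tcp_pos'],s['wrist_force'])"
```

```text
time_s: 0.3
tcp_pos: [0.1912, 0.5968, 0.256]
ee_rot: [[0.986, -0.165, 0.002], [-0.165, -0.986, 0.006], [0.001, -0.006, -1.0]]
wrist_force: [0.2, -0.6, 0.6]
gripper_width: 1.003
gripper_force: 0.0
[ 87.0628846   20.89581678   3.48646757   0.1060668  -72.25888207
  -6.6187318 ] [[ 0.98621578 -0.16545149  0.00205759]
 [-0.16546071 -0.98619995  0.00569296]
 [ 0.00108728 -0.00595494 -0.99998168]] [0.1911718  0.59681232 0.25597163] [ 0.19158457 -0.62897081  0.59986288]
```

```bash
cat > goal.py <<'E'
# usage: goal.py x y z yaw  -> shift in tool axes and rz
import sys,numpy as np
from station import r
s=r.sense();R=np.array(s['ee_rot']);p=np.array(s['tcp_pos']);x,y,z,yaw=map(float,sys.argv[1:])
cur=np.degrees(np.arctan2(R[1,0],R[0,0]))
print('t',round(s['time_s'],2),'pos',p.round(4),'yaw',round(cur,2),'F',np.round(s['wrist_force'],1),'w',round(s['gripper_width'],3),'tilt',R[:2,2].round(4),'J1,6',np.round([s['joints'][0],s['joints'][5]],1))
print('shift',(R.T@(np.array([x,y,z])-p)).round(4),'rz',round(-((yaw-cur+180)%360-180),2))
E
python3 steer.py '[{"aperture": 1}]' >/dev/null; python3 goal.py .5452 .009 .2 -9.5
python3 - <<'E'
from h import *
c=dict(np.load('pics/top0.npz'));d=dict(np.load('pics/side0.npz'));w=cloud(c);s=cloud(d)
p=np.vstack([blob(s,.028,.06,(.46,.56,.19,.29)),blob(w,.028,.068,(.46,.56,.19,.29))]);print(rect(p),len(p))
for a in (blob(s,.028,.06,(.46,.56,.19,.29)),blob(w,.045,.068,(.46,.56,.19,.29))):print(rect(a),len(a))
E
```

```text
t 0.4 pos [0.1904 0.5953 0.2528] yaw -9.76 F [-0.2  0.3 -0.6] w 0.997 tilt [-0.0003  0.0006] J1,6 [87.1 -6.8]
shift [0.4491 0.5177 0.0523] rz -0.26
(array([0.5086, 0.2388]), array([0.0587, 0.0571]), 75.15) 490
(array([0.5054, 0.229 ]), array([0.0373, 0.0573]), 71.83) 378
(array([0.5096, 0.2396]), array([0.0567, 0.0556]), 75.15) 91
```

```bash
python3 steer.py '[{"aperture": 1, "xyz": [0.03, 0.035, 0]}, {"aperture": 1, "xyz": [0.062, 0.07, 0]}, {"aperture": 1, "xyz": [0.094, 0.107, 0]}, {"aperture": 1, "xyz": [0.126, 0.144, 0]}, {"aperture": 1, "xyz": [0.158, 0.181, 0]}, {"aperture": 1, "xyz": [0.19, 0.218, 0]}, {"aperture": 1, "xyz": [0.222, 0.255, 0]}, {"aperture": 1, "xyz": [0.25, 0.288, 0]}]' | tail -3; python3 steer.py '[{"aperture": 1, "xyz": [0.032, 0.037, 0.008]}, {"aperture": 1, "xyz": [0.064, 0.074, 0.015]}, {"aperture": 1, "xyz": [0.096, 0.111, 0.022]}, {"aperture": 1, "xyz": [0.128, 0.148, 0.03]}, {"aperture": 1, "xyz": [0.16, 0.185, 0.038]}, {"aperture": 1, "xyz": [0.184, 0.215, 0.046]}, {"aperture": 1, "xyz": [0.199, 0.23, 0.052]}, {"aperture": 1, "xyz": [0.199, 0.23, 0.052]}]' |tail -3; python3 goal.py .5452 .009 .15 -9.8
python3 - <<'E'
from station import r
from h import *
c=r.capture('wrist');cv2.imwrite('pics/w1.png',c['pixels'][:,:,::-1]);w=cloud(c)
print('tall',circ(blob(w,.12,.13,(.49,.6,-.05,.07))),'holder',rect(blob(w,.039,.05,(.46,.63,-.08,.1))))
E
```

```text
wrist_force: [0.5, 1.3, 0.1]
gripper_width: 1.003
gripper_force: 0.0
wrist_force: [0.5, 0.0, -0.6]
gripper_width: 1.004
gripper_force: 0.0
t 2.0 pos [0.545  0.0063 0.198 ] yaw -10.16 F [ 0.5  0.  -0.6] w 1.004 tilt [-0.0048 -0.0011] J1,6 [17.7 62.2]
shift [-0.     -0.0028  0.048 ] rz -0.36
tall [5.456e-01 9.500e-03 2.980e-02 1.239e-01 5.420e+03] holder (array([0.5452, 0.0096]), array([0.1044, 0.1046]), 85.6)
```

View pics/w1.png

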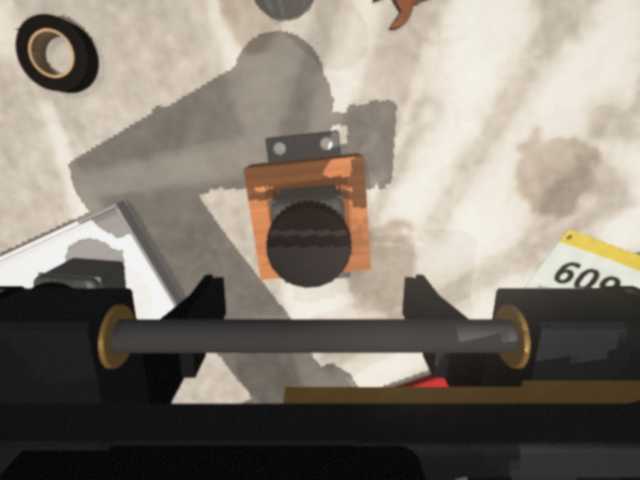

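The wrist view shows the tall jar's lid at (308,243), between the open fingers at (210,300) and (415,300). It agrees with the fix of (0.5453, 0.0095). Moving down to grip it.

```bash
python3 steer.py '[{"aperture": 1, "xyz": [0, -0.003, 0.03]}, {"aperture": 1, "xyz": [0, -0.003, 0.06]}, {"aperture": 1, "xyz": [0, -0.003, 0.08]}, {"aperture": 1, "xyz": [0, -0.003, 0.09]}, {"aperture": 1, "xyz": [0, -0.003, 0.097]}, {"aperture": 1, "xyz": [0, -0.003, 0.097]}]' >/dev/null; python3 goal.py .5453 .0095 .100 -9.8
```

```text
t 2.65 pos [0.5456 0.0121 0.1034] yaw -9.73 F [-0.6  0.7 -0.4] w 1.003 tilt [-0.0006 -0.0002] J1,6 [18.3 62. ]
shift [0.0002 0.0026 0.0034] rz 0.07
```

```bash
python3 steer.py '[{"aperture": 1, "xyz": [0, 0.0025, 0.003]}, {"aperture": 1, "xyz": [0, 0.0025, 0.003]}]' >/dev/null; python3 goal.py .5453 .0095 .100 -9.8;  python3 steer.py '[{"aperture": 0}, {"aperture": 0}, {"aperture": 0}, {"aperture": 0}, {"aperture": 0}, {"aperture": 0}, {"aperture": 0}, {"aperture": 0}]'
```

```text
t 2.85 pos [0.5456 0.0092 0.1012] yaw -9.77 F [0.1 0.6 0.3] w 1.002 tilt [0.0011 0.0004] J1,6 [18.  62.2]
shift [-0.0004 -0.0003  0.0012] rz 0.03
time_s: 3.65
tcp_pos: [0.5455, 0.0092, 0.1007]
ee_rot: [[0.986, -0.169, 0.0], [-0.169, -0.986, 0.0], [0.0, -0.0, -1.0]]
wrist_force: [-0.1, 0.5, 1.0]
gripper_width: 0.675
gripper_force: 30.0
```

```bash
python3 steer.py '[{"aperture": 0, "xyz": [0, 0, -0.01]}, {"aperture": 0, "xyz": [0, 0, -0.025]}, {"aperture": 0, "xyz": [0, 0, -0.045]}, {"aperture": 0, "xyz": [0, 0, -0.07]}, {"aperture": 0, "xyz": [0, 0, -0.095]}, {"aperture": 0, "xyz": [0, 0, -0.115]}, {"aperture": 0, "xyz": [0, 0, -0.13]}, {"aperture": 0, "xyz": [0, 0, -0.13]}]'; python3 goal.py .4752 .3633 .231 -9.8
```

```text
time_s: 4.45
tcp_pos: [0.5462, 0.0093, 0.2328]
ee_rot: [[0.986, -0.169, 0.004], [-0.169, -0.986, 0.001], [0.004, -0.002, -1.0]]
wrist_force: [-0.5, -0.5, -3.4]
gripper_width: 0.672
gripper_force: 30.0
t 4.45 pos [0.5462 0.0093 0.2328] yaw -9.75 F [-0.5 -0.5 -3.4] w 0.672 tilt [0.0042 0.001 ] J1,6 [18.  62.3]
shift [-0.1299 -0.3369  0.0018] rz 0.05
```

```bash
python3 steer.py '[{"aperture": 0, "xyz": [-0.007, -0.018, 0]}, {"aperture": 0, "xyz": [-0.02, -0.05, 0]}, {"aperture": 0, "xyz": [-0.035, -0.09, 0]}, {"aperture": 0, "xyz": [-0.05, -0.13, 0]}, {"aperture": 0, "xyz": [-0.065, -0.17, 0]}, {"aperture": 0, "xyz": [-0.08, -0.21, 0]}, {"aperture": 0, "xyz": [-0.095, -0.25, 0]}, {"aperture": 0, "xyz": [-0.11, -0.285, 0]}]' >/dev/null; python3 steer.py '[{"aperture": 0, "xyz": [-0.01, -0.028, 0]}, {"aperture": 0, "xyz": [-0.017, -0.044, 0]}, {"aperture": 0, "xyz": [-0.02, -0.052, 0]}, {"aperture": 0, "xyz": [-0.02, -0.052, 0]}, {"aperture": 0, "xyz": [-0.02, -0.052, 0]}]'|tail -3; python3 goal.py .4752 .3633 .105 -9.8
python3 - <<'E'
from station import r
from h import *
import numpy as np
c=r.capture('top');np.savez('pics/top1.npz',**c);w=cloud(c);d=r.capture('side');s=cloud(d);np.savez('pics/side1.npz',**d)
cv2.imwrite('pics/t1.png',cv2.resize(np.hstack([c['pixels'][200:350,120:380],d['pixels'][130:280,120:380]])[:,:,::-1],None,fx=1.5,fy=1.5))
E
```

```text
wrist_force: [-0.6, 0.4, -2.8]
gripper_width: 0.669
gripper_force: 30.0
t 5.75 pos [0.4744 0.3621 0.2302] yaw -9.81 F [-0.6  0.4 -2.8] w 0.669 tilt [-0.0009 -0.0012] J1,6 [52.9 27.3]
shift [ 0.0007 -0.0015  0.1252] rz -0.01
```

View pics/t1.png

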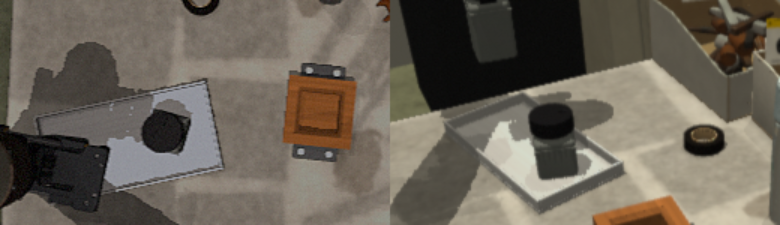

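The tall jar hangs upright in the side view at (492,30), and the top view shows the gripper over the tray's empty half. The holder pocket at (319,110) is empty. Lowering the jar into the tray.

```bash
python3 steer.py '[{"aperture": 0, "xyz": [0, -0.001, 0.025]}, {"aperture": 0, "xyz": [0, -0.001, 0.055]}, {"aperture": 0, "xyz": [0, -0.001, 0.085]}, {"aperture": 0, "xyz": [0, -0.001, 0.11]}, {"aperture": 0, "xyz": [0, -0.001, 0.122]}, {"aperture": 0, "xyz": [0, -0.001, 0.129]}, {"aperture": 0, "xyz": [0, -0.001, 0.131]}, {"aperture": 0, "xyz": [0, -0.001, 0.132]}]' |grep -E 'force'; python3 goal.py .4752 .3633 .0947 -9.8
```

```text
wrist_force: [0.1, 0.8, -2.9]
gripper_force: 30.0
t 6.65 pos [0.4752 0.3648 0.0997] yaw -9.74 F [ 0.1  0.8 -2.9] w 0.667 tilt [0.0017 0.0016] J1,6 [53.  27.2]
shift [0.0002 0.0015 0.005 ] rz 0.06
```

```bash
python3 steer.py '[{"aperture": 0, "xyz": [0, 0.001, 0.002]}, {"aperture": 0, "xyz": [0, 0.001, 0.004]}, {"aperture": 0, "xyz": [0, 0.001, 0.004]}]' |grep -E 'force|pos';  python3 steer.py '[{"aperture": 0, "xyz": [0, 0, 0.001]}, {"aperture": 0, "xyz": [0, 0, 0.001]}]' |grep -E 'force|pos'
```

```text
tcp_pos: [0.4743, 0.3633, 0.0947]
wrist_force: [0.3, 0.6, -3.3]
gripper_force: 30.0
tcp_pos: [0.4745, 0.3635, 0.0947]
wrist_force: [-1.3, -1.7, 3.6]
gripper_force: 30.0
```

```bash
python3 steer.py '[{"aperture": 1}, {"aperture": 1}, {"aperture": 1}, {"aperture": 1}, {"aperture": 1}, {"aperture": 1}]' |grep -E 'force|pos|width'; python3 steer.py '[{"aperture": 1, "xyz": [0, 0, -0.015]}, {"aperture": 1, "xyz": [0, 0, -0.04]}, {"aperture": 1, "xyz": [0, 0, -0.07]}, {"aperture": 1, "xyz": [0, 0, -0.1]}, {"aperture": 1, "xyz": [0, 0, -0.1]}]' |grep -E 'force|pos'; python3 goal.py .5095 .2401 .19 0
python3 - <<'E'
from station import r
from h import *
c=r.capture('side');s=cloud(c);c=r.capture('wrist');cv2.imwrite('pics/w2.png',c['pixels'][:,:,::-1]);w=cloud(c)
for n,k in (('s',s),('w',w)): print(n,'tall',circ(blob(k,.112,.125,(.43,.53,.31,.41))), 'short',circ(blob(k,.088,.1,(.46,.56,.19,.29))),rect(blob(k,.03,.064,(.46,.56,.19,.29))))
E
```

```text
tcp_pos: [0.4744, 0.3634, 0.0935]
wrist_force: [-0.1, -0.2, -0.2]
gripper_width: 0.992
gripper_force: 0.0
tcp_pos: [0.4765, 0.3653, 0.1988]
wrist_force: [-0.1, -0.2, 0.0]
gripper_force: 0.0
t 8.25 pos [0.4765 0.3653 0.1988] yaw -9.7 F [-0.1 -0.2  0. ] w 1.002 tilt [0.0075 0.007 ] J1,6 [53.  27.3]
shift [0.0536 0.1179 0.0081] rz -9.7
s tall [4.743e-01 3.638e-01 3.160e-02 1.174e-01 3.280e+02] short [5.092e-01 2.421e-01 3.320e-02 9.400e-02 4.110e+02] (array([0.5058, 0.2288]), array([0.0358, 0.0566]), 75.48)
w tall [4.744e-01 3.634e-01 2.950e-02 1.179e-01 5.295e+03] short [5.095e-01 2.411e-01 3.020e-02 9.440e-02 5.653e+03] (array([0.5142, 0.2588]), array([0.0211, 0.0568]), 74.8)
```

View pics/w2.png

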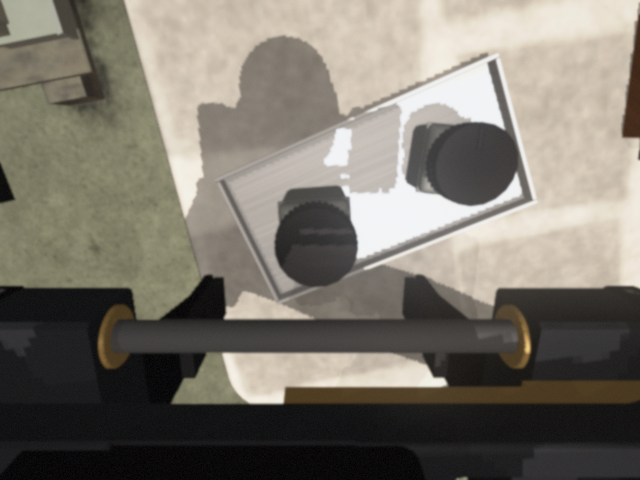

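The tall jar stands upright in the tray at (315,243), and the short jar's lid is at (472,162). The short jar's yaw is about −15° and the holder's is −4.4°. Going to the short jar with the tool at −30°.

```bash
python3 steer.py '[{"aperture": 1, "xyz": [0.013, 0.03, 0], "turn_vec": [0, 0, 5]}, {"aperture": 1, "xyz": [0.027, 0.06, 0], "turn_vec": [0, 0, 10]}, {"aperture": 1, "xyz": [0.04, 0.09, 0], "turn_vec": [0, 0, 15]}, {"aperture": 1, "xyz": [0.0545, 0.12, 0.01], "turn_vec": [0, 0, 20]}, {"aperture": 1, "xyz": [0.0545, 0.12, 0.04], "turn_vec": [0, 0, 20]}, {"aperture": 1, "xyz": [0.0545, 0.12, 0.06], "turn_vec": [0, 0, 20]}, {"aperture": 1, "xyz": [0.0545, 0.12, 0.06], "turn_vec": [0, 0, 20]}, {"aperture": 1, "xyz": [0.0545, 0.12, 0.06], "turn_vec": [0, 0, 20]}]' >/dev/null; python3 goal.py .5095 .2408 .069 -30
```

```text
t 9.15 pos [0.5076 0.2356 0.1329] yaw -29.73 F [-0.9 -0.5  1.3] w 1.001 tilt [-0.0013 -0.0016] J1,6 [41.5 18.8]
shift [-0.0009 -0.0056  0.0639] rz 0.27
```

```bash
python3 steer.py '[{"aperture": 1, "xyz": [-0.001, -0.0055, 0.0]}, {"aperture": 1, "xyz": [-0.001, -0.0055, 0.025]}, {"aperture": 1, "xyz": [-0.001, -0.0055, 0.05]}, {"aperture": 1, "xyz": [-0.001, -0.0055, 0.061]}, {"aperture": 1, "xyz": [-0.001, -0.0055, 0.061]}, {"aperture": 1, "xyz": [-0.001, -0.0055, 0.061]}]' >/dev/null; python3 goal.py .5094 .2407 .069 -30
```

```text
t 9.75 pos [0.5104 0.2419 0.0736] yaw -29.7 F [-0.5 -0.5 -0.8] w 1.003 tilt [0.0018 0.0009] J1,6 [41.8 18.5]
shift [-0.0003  0.0016  0.0046] rz 0.3
```

```bash
python3 steer.py '[{"aperture": 1, "xyz": [0, 0.001, 0.004]}, {"aperture": 1, "xyz": [0, 0.001, 0.004]}, {"aperture": 1, "xyz": [0, 0.001, 0.004]}]' >/dev/null; python3 goal.py .5094 .2407 .069 -30;  python3 steer.py '[{"aperture": 0}, {"aperture": 0}, {"aperture": 0}, {"aperture": 0}, {"aperture": 0}, {"aperture": 0}, {"aperture": 0}]'
```

```text
t 10.05 pos [0.5093 0.2404 0.0691] yaw -29.75 F [0.1 0.1 0.8] w 1.007 tilt [0.0008 0.0006] J1,6 [41.8 18.5]
shift [-0.0001 -0.0003  0.0001] rz 0.25
time_s: 10.75
tcp_pos: [0.5094, 0.2405, 0.0687]
ee_rot: [[0.868, -0.496, 0.001], [-0.496, -0.868, 0.001], [0.0, -0.001, -1.0]]
wrist_force: [-0.0, 1.4, 0.0]
gripper_width: 0.673
gripper_force: 30.0
```

```bash
python3 steer.py '[{"aperture": 0, "xyz": [0, 0, -0.01]}, {"aperture": 0, "xyz": [0, 0, -0.03]}, {"aperture": 0, "xyz": [0, 0, -0.055]}, {"aperture": 0, "xyz": [0, 0, -0.08]}, {"aperture": 0, "xyz": [0, 0, -0.09]}, {"aperture": 0, "xyz": [0, 0, -0.09]}]' |grep force; python3 goal.py .5453 .0095 .159 -19
```

```text
wrist_force: [0.1, 0.6, -4.0]
gripper_force: 30.0
t 11.35 pos [0.5094 0.2405 0.1599] yaw -29.76 F [ 0.1  0.6 -4. ] w 0.671 tilt [0.0018 0.0018] J1,6 [41.7 18.5]
shift [0.1458 0.1827 0.0005] rz -10.76
```

```bash
python3 steer.py '[{"aperture": 0, "xyz": [0.012, 0.015, 0], "turn_vec": [0, 0, -1]}, {"aperture": 0, "xyz": [0.035, 0.044, 0], "turn_vec": [0, 0, -3]}, {"aperture": 0, "xyz": [0.06, 0.075, 0], "turn_vec": [0, 0, -5]}, {"aperture": 0, "xyz": [0.085, 0.107, 0], "turn_vec": [0, 0, -7]}, {"aperture": 0, "xyz": [0.11, 0.138, 0], "turn_vec": [0, 0, -9]}, {"aperture": 0, "xyz": [0.13, 0.163, 0], "turn_vec": [0, 0, -10]}, {"aperture": 0, "xyz": [0.142, 0.178, 0], "turn_vec": [0, 0, -10.8]}, {"aperture": 0, "xyz": [0.146, 0.183, 0], "turn_vec": [0, 0, -10.8]}]' >/dev/null;  python3 steer.py '[{"aperture": 0}, {"aperture": 0}]' |grep force; python3 goal.py .5453 .0095 .159 -19
python3 - <<'E'
from station import r
from h import *
for n in ('side','top'):
    c=r.capture(n);s=cloud(c)
    for lo,hi in ((.104,.148),(.11,.145),(.11,.16)):
        p=blob(s,lo,hi,(.49,.6,-.045,.065));print(n,lo,rect(p) if len(p)>3 else 0,len(p))
    if n=='side':
        cv2.imwrite('pics/s2.png',cv2.resize(c['pixels'][150:350,180:400,::-1],None,fx=2.7,fy=2.7,interpolation=cv2.INTER_CUBIC))
E
```

```text
wrist_force: [-0.1, 1.0, -3.2]
gripper_force: 30.0
t 12.35 pos [0.5445 0.0094 0.1577] yaw -18.94 F [-0.1  1.  -3.2] w 0.673 tilt [-0.0016 -0.    ] J1,6 [18. 53.]
shift [ 0.0007 -0.0003 -0.0013] rz 0.06
side 0.104 (array([ 0.5321, -0.0033]), array([0.0428, 0.0772]), 46.41) 831
side 0.11 (array([0.544 , 0.0085]), array([0.0572, 0.0576]), 86.09) 651
side 0.11 (array([ 0.5339, -0.0029]), array([0.045 , 0.0765]), 50.14) 906
top 0.104 0 0
top 0.11 0 0
top 0.11 0 0
```

View pics/s2.png

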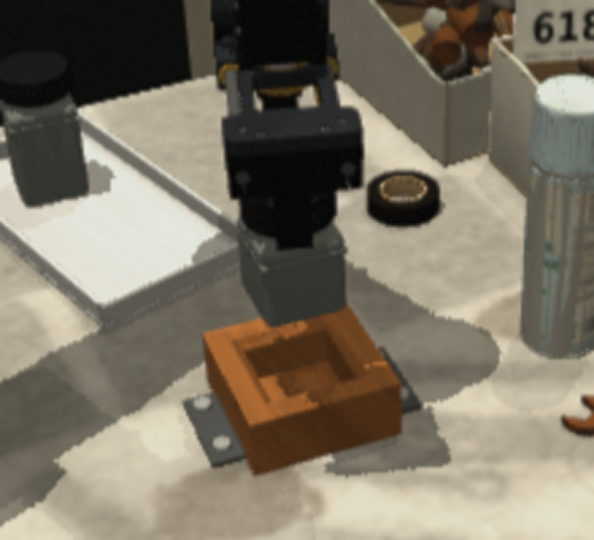

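The jar hangs level over the pocket, with its bottom corner at about (275,325) and the pocket at (305,365). Its yaw of 86° is within a degree of the holder's 85.6°. Lowering it.

```bash
python3 steer.py '[{"aperture": 0, "xyz": [0.0007, 0, 0.015], "turn_vec": [0, 0, 0.4]}, {"aperture": 0, "xyz": [0.0007, 0, 0.03], "turn_vec": [0, 0, 0.4]}, {"aperture": 0, "xyz": [0.0007, 0, 0.042], "turn_vec": [0, 0, 0.4]}, {"aperture": 0, "xyz": [0.0007, 0, 0.045], "turn_vec": [0, 0, 0.4]}, {"aperture": 0, "xyz": [0.0007, 0, 0.045], "turn_vec": [0, 0, 0.4]}]' |grep _force; python3 goal.py .5453 .0095 .0747 -19.3;  python3 steer.py '[{"aperture": 0, "xyz": [0, 0, 0.004]}, {"aperture": 0, "xyz": [0, 0, 0.008]}, {"aperture": 0, "xyz": [0, 0, 0.012]}, {"aperture": 0, "xyz": [0, 0, 0.016]}, {"aperture": 0, "xyz": [0, 0, 0.016]}]' |grep _force; python3 goal.py .5453 .0095 .0747 -19.3
```

```text
wrist_force: [-0.3, 0.5, -3.6]
gripper_force: 30.0
t 12.95 pos [0.5456 0.009  0.1131] yaw -19.3 F [-0.3  0.5 -3.6] w 0.671 tilt [-0.0009 -0.0005] J1,6 [18.  52.7]
shift [-0.0004 -0.0004  0.0384] rz -0.0
wrist_force: [-0.3, 0.2, -3.2]
gripper_force: 30.0
t 13.45 pos [0.5452 0.0085 0.0969] yaw -19.36 F [-0.3  0.2 -3.2] w 0.676 tilt [-0.0014 -0.0003] J1,6 [17.9 52.7]
shift [-0.0002 -0.001   0.0222] rz -0.06
```

Its bottom is 12 mm below the rim with no contact force. Continuing down.

```bash
python3 steer.py '[{"aperture": 0, "xyz": [0, -0.0007, 0.005]}, {"aperture": 0, "xyz": [0, -0.0007, 0.01]}, {"aperture": 0, "xyz": [0, -0.0007, 0.015]}, {"aperture": 0, "xyz": [0, -0.0007, 0.018]}, {"aperture": 0, "xyz": [0, -0.0007, 0.020]}, {"aperture": 0, "xyz": [0, -0.0007, 0.0205]}]' |grep _force; python3 goal.py .5453 .0095 .0747 -19.3;  python3 steer.py '[{"aperture": 0, "xyz": [0, 0, 0.001]}, {"aperture": 0, "xyz": [0, 0, 0.0015]}, {"aperture": 0, "xyz": [0, 0, 0.002]}, {"aperture": 0, "xyz": [0, 0, 0.002]}]' |grep _force; python3 goal.py .5453 .0095 .0747 -19.3
```

```text
wrist_force: [-0.1, 0.4, -3.3]
gripper_force: 30.0
t 14.05 pos [0.5458 0.0093 0.0767] yaw -19.35 F [-0.1  0.4 -3.3] w 0.671 tilt [-0.0005 -0.0002] J1,6 [18.  52.7]
shift [-0.0006 -0.      0.002 ] rz -0.05
wrist_force: [-0.5, 0.7, -3.1]
gripper_force: 30.0
t 14.45 pos [0.5459 0.0093 0.0751] yaw -19.35 F [-0.5  0.7 -3.1] w 0.673 tilt [0.0001 0.    ] J1,6 [18.  52.7]
shift [-0.0007  0.0001  0.0004] rz -0.05
```

```bash
python3 steer.py '[{"aperture": 0, "xyz": [0, 0, 0.0005]}, {"aperture": 0, "xyz": [0, 0, 0.001]}, {"aperture": 0, "xyz": [0, 0, 0.001]}]' |grep _force; python3 goal.py .5453 .0095 .0747 -19.3;  python3 steer.py '[{"aperture": 0, "xyz": [0, 0, 0.0005]}, {"aperture": 0, "xyz": [0, 0, 0.001]}, {"aperture": 0, "xyz": [0, 0, 0.001]}]' |grep _force; python3 goal.py .5453 .0095 .0747 -19.3
```

```text
wrist_force: [-1.5, 1.3, 1.0]
gripper_force: 30.0
t 14.75 pos [0.5462 0.0094 0.0746] yaw -19.33 F [-1.5  1.3  1. ] w 0.672 tilt [0.0007 0.    ] J1,6 [18.  52.7]
shift [-0.0009  0.0002 -0.0001] rz -0.03
wrist_force: [-2.9, 0.7, 5.9]
gripper_force: 30.0
t 15.05 pos [0.5464 0.0095 0.0743] yaw -19.31 F [-2.9  0.7  5.9] w 0.679 tilt [0.0012 0.    ] J1,6 [18.  52.7]
shift [-0.001   0.0004 -0.0004] rz -0.01
```

Seated: contact came at TCP z 0.0747, exactly the predicted height. Unscrewing CCW, which is −rz about the tool's downward z, while rising with the thread.

```bash
python3 steer.py '[{"aperture": 0, "turn_vec": [0, 0, -4]}, {"aperture": 0, "turn_vec": [0, 0, -9]}, {"aperture": 0, "xyz": [0, 0, -0.0004], "turn_vec": [0, 0, -14]}, {"aperture": 0, "xyz": [0, 0, -0.0008], "turn_vec": [0, 0, -19]}, {"aperture": 0, "xyz": [0, 0, -0.0012], "turn_vec": [0, 0, -24]}]' |grep _force; python3 goal.py .5453 .0095 .0747 -19.3;  python3 -c "
from station import r;s=r.sense();print(s['moment'])"
```

```text
wrist_force: [-0.1, 1.7, 1.4]
gripper_force: 30.0
t 15.55 pos [0.5473 0.0097 0.0753] yaw 4.85 F [-0.1  1.7  1.4] w 0.675 tilt [0.0035 0.0008] J1,6 [18.  76.8]
shift [-0.002   0.      0.0006] rz 24.15
[ 0.28025644 -0.02249903 -0.15933234]
```

```bash
python3 steer.py '[{"aperture": 0, "xyz": [0, 0, -0.0004], "turn_vec": [0, 0, -5]}, {"aperture": 0, "xyz": [0, 0, -0.0008], "turn_vec": [0, 0, -10]}, {"aperture": 0, "xyz": [0, 0, -0.0012], "turn_vec": [0, 0, -15]}, {"aperture": 0, "xyz": [0, 0, -0.0015], "turn_vec": [0, 0, -20]}, {"aperture": 0, "xyz": [0, 0, -0.0015], "turn_vec": [0, 0, -25]}]' |grep _force; python3 goal.py .5453 .0095 .0747 -19.3;  python3 -c "
from station import r;s=r.sense();print(s['moment'])"; python3 steer.py '[{"aperture": 0, "xyz": [0, 0, -0.0004], "turn_vec": [0, 0, -5]}, {"aperture": 0, "xyz": [0, 0, -0.001], "turn_vec": [0, 0, -10]}, {"aperture": 0, "xyz": [0, 0, -0.0015], "turn_vec": [0, 0, -15]}, {"aperture": 0, "xyz": [0, 0, -0.002], "turn_vec": [0, 0, -20]}, {"aperture": 0, "xyz": [0, 0, -0.002], "turn_vec": [0, 0, -22]}, {"aperture": 0, "xyz": [0, 0, -0.002], "turn_vec": [0, 0, -22]}]' |grep _force; python3 goal.py .5453 .0095 .0747 -19.3;  python3 - <<'E'
from station import r
from h import *
s=r.sense();print(s['moment'])
c=r.capture('side');d=r.capture('wrist');s=cloud(c);p=blob(s,.05,.068,(.49,.6,-.045,.065));print(rect(p),len(p))
cv2.imwrite('pics/s3.png',np.hstack([cv2.resize(c['pixels'][190:330,220:340,::-1],None,fx=3,fy=3,interpolation=cv2.INTER_CUBIC),cv2.resize(d['pixels'][100:450,100:540,::-1],(440,420))]))
E
```

```text
wrist_force: [-1.9, 2.3, 6.2]
gripper_force: 30.0
t 16.05 pos [0.5474 0.0098 0.077 ] yaw 29.9 F [-1.9  2.3  6.2] w 0.671 tilt [0.0033 0.0006] J1,6 [ 18.  101.9]
shift [-0.0019 -0.0008  0.0023] rz 49.2
[ 0.29962724  0.38575897 -0.06606908]
wrist_force: [-0.3, 0.1, 0.8]
gripper_force: 30.0
t 16.65 pos [0.5464 0.0093 0.078 ] yaw 51.65 F [-0.3  0.1  0.8] w 0.675 tilt [0.0012 0.0001] J1,6 [ 18.  123.6]
shift [-0.0006 -0.001   0.0033] rz 70.95
[-0.03519522 -0.07334656 -0.04331098]
(array([0.5446, 0.0083]), array([0.0561, 0.0566]), 89.87) 359
```

View pics/s3.png

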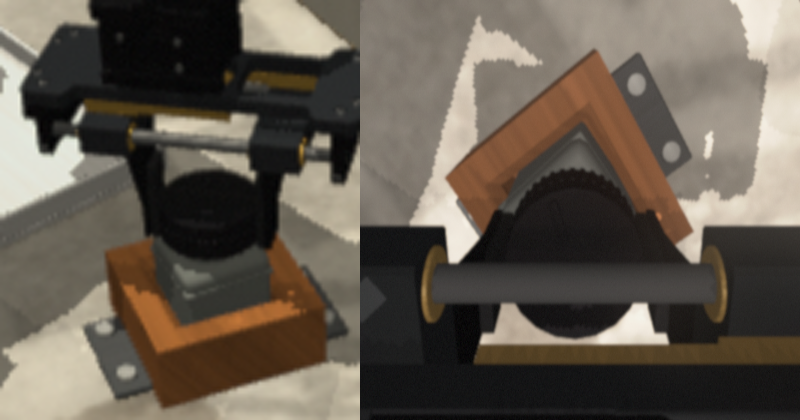

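Jar and holder look fine: the lid is at (215,215) between the fingers, and the jar body is still down in the block. The jar has turned +4° to its play limit. The lid is therefore about 1.2–1.3 rad relative to the jar, and the forces have dropped, so the threads look free. Lifting straight up in small steps.

```bash
python3 steer.py '[{"aperture": 0, "xyz": [0, 0, -0.001]}, {"aperture": 0, "xyz": [0, 0, -0.002]}, {"aperture": 0, "xyz": [0, 0, -0.003]}, {"aperture": 0, "xyz": [0, 0, -0.004]}, {"aperture": 0, "xyz": [0, 0, -0.005]}, {"aperture": 0, "xyz": [0, 0, -0.005]}]' |grep _force; python3 goal.py .5453 .0095 .0993 51.65; python3 steer.py '[{"aperture": 0, "xyz": [0, 0, -0.004]}, {"aperture": 0, "xyz": [0, 0, -0.008]}, {"aperture": 0, "xyz": [0, 0, -0.012]}, {"aperture": 0, "xyz": [0, 0, -0.015]}, {"aperture": 0, "xyz": [0, 0, -0.0165]}, {"aperture": 0, "xyz": [0, 0, -0.0165]}, {"aperture": 0, "xyz": [0, 0, -0.0165]}]' |grep _force; python3 goal.py .5453 .0095 .0993 51.65
python3 - <<'E'
from station import r
from h import *
c=r.capture('side');s=cloud(c);p=blob(s,.05,.068,(.49,.6,-.045,.065));print(rect(p),len(p),p[:,2].max());l=blob(s,.11,.135,(.51,.58,-.03,.05));print(np.percentile(l[:,2],[10,50,90]))
sh=blob(s,.055,.09,(.49,.6,-.045,.065));print(np.histogram(sh[:,2],14,(.055,.09)))
cv2.imwrite('pics/s4.png',cv2.resize(c['pixels'][190:330,200:360,::-1],None,fx=4,fy=4,interpolation=cv2.INTER_CUBIC))
E
```

```text
wrist_force: [-0.2, 0.7, -0.2]
gripper_force: 30.0
t 17.35 pos [0.546  0.0094 0.0829] yaw 51.64 F [-0.2  0.7 -0.2] w 0.675 tilt [0.0003 0.0001] J1,6 [ 18.  123.6]
shift [-0.0003 -0.0007 -0.0164] rz -0.01
wrist_force: [-0.2, 0.5, -0.6]
gripper_force: 30.0
t 18.05 pos [0.5458 0.0093 0.0992] yaw 51.65 F [-0.2  0.5 -0.6] w 0.675 tilt [-0.0002  0.    ] J1,6 [ 18.  123.7]
shift [-0.0002 -0.0005 -0.0001] rz -0.0
(array([0.5448, 0.0095]), array([0.0571, 0.0581]), 1.45) 372 0.06795933940344068
[0.11429545 0.12441648 0.12673076]
(array([ 37,  49,  52,  50,  81, 157,  75,  23,  13,  19,  25,  44,  67,
        13]), array([0.055 , 0.0575, 0.06  , 0.0625, 0.065 , 0.0675, 0.07  , 0.0725,
       0.075 , 0.0775, 0.08  , 0.0825, 0.085 , 0.0875, 0.09  ]))
```

View pics/s4.png

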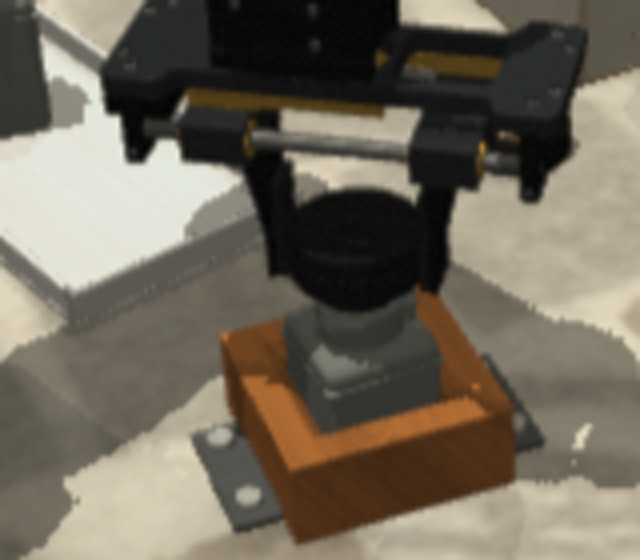

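The jar is seated, with its shoulder at z = 0.070, and the lid is level above the neck. The lid top is about 24.5 mm above closed height. I'll rise 2 mm more for clearance, let it settle and hand in.

```bash
python3 steer.py '[{"aperture": 0, "xyz": [0, 0, -0.001]}, {"aperture": 0, "xyz": [0, 0, -0.002]}, {"aperture": 0, "xyz": [0, 0, -0.002]}, {"aperture": 0, "xyz": [0, 0, -0.002]}, {"aperture": 0, "xyz": [0, 0, -0.002]}]' |grep _force; python3 goal.py .5453 .0095 .101 51.65; python3 -c "
from station import r
print(r.finish_job())"
```

```text
wrist_force: [-0.7, -0.6, -0.6]
gripper_force: 30.0
t 18.6 pos [0.5459 0.0093 0.1012] yaw 51.65 F [-0.7 -0.6 -0.6] w 0.672 tilt [-0. -0.] J1,6 [ 18.  123.7]
shift [-0.0002 -0.0006  0.0002] rz 0.0
the job is handed in; nothing more can be done
None
```

The job is handed in at 18.6 s: the tall jar stands upright in the tray, the short jar is seated in the holder, and its lid came off after a 71° turn and is held level about 26.5 mm above its closed height, over the mouth.

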